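Sort oils and sprays into their transit trays and fit the neck plate

ROBOT

A 7-joint arm with a two-finger parallel gripper is mounted at the origin on a cart in front of the work surface, level with it; the furniture and walls round the work are solid. World frame = base frame: x ahead of the robot, y to its left, z up, the work surface at z = 0. Lengths are in m, angles in rad, forces in N, time in s.
With the tool pointing down it reaches from about 0.4 to 0.875 m from the base axis. Payload 19.3 kg.
Tool frame: the origin (TCP) lies at the very end of the fingers, on their centre line; the grasp point (between the pads) lies 19 mm behind it; z points along the fingers, y is the line along which they close (so a half turn about z gives the same grasp; the last joint's range is limited). The gripper opens to 85 mm and grips with 20 to 120 N. Pads are 22 mm wide; open, the fingers measure 114 mm over their backs; the gripper's body (76 mm by 85 mm) begins 54 mm behind the grasp point. The pads swing forward as they close: fully open they stand 13 mm farther back than shut.
Start: joints at [1.153, 0.521, -0.036, 1.599, 0.021, 1.021, -0.113], TCP at [0.213, -0.588, 0.231] pointing down, gripper open.
Joint ranges: [-2.91, 2.91], [-0.3, 2.13], [-1.5, 1.42], [0.17, 2.43], [-1.26, 4.41], [0.16, 1.93], [-2.52, 2.52]. Speed limits (rad/s): [1.89, 1.89, 2.39, 2.39, 3.01, 3.01, 3.01].

INTERFACE

Orientations are given as a rotation vector (axis times angle).
In Python, from station import r gives the robot as it stands.
- The arm moves only by the shell command python3 -m inch 'ROWS' [OPENING] [FORCE]. ROWS is JSON, a list of rows, each a list of 2 entries, a list of its own where there are three numbers: the shift along the tool's x, y, z normalised to -1 to 1, where 1 is 0.2 m, then the turn, a rotation vector about the tool's x, y, z normalised to -1 to 1, where 1 is 180 degrees. In form: [[[x, y, z], [rx, ry, rz]], ...]. A call has 1 to 20 rows; each row is the pose to reach, as a shift and turn from the pose commanded when the call began, along the tool's axes at that moment, turning the shorter way round; what a row does not reach only later rows make up. A row lasts 1/10 s, in which the tool goes at most 50 mm and 8.59 degrees, less where a joint would pass 70% of its speed; a pose out of reach is approached as far as the arm can. A call with a number of a shift or a turn outside -1 to 1 is refused whole. A call with a gripper value outside its range is refused whole. OPENING is the gripper's target within -1 to 1 (fully open at 1, half-way at 0, shut at -1), set as the call begins (- or left out, the last holds). The fingers move at their own pace and stop on an object; FORCE is the grip in N (left out, the last holds). Time passes only in rows, so rows that repeat a pose let the fingers close. It gives the time, the measured TCP pose, the force, the opening and the grip force at its end, in the units of the state.
- r.state(): the state, without advancing time (a new reading comes with each control period).
- r.capture(name): name is "scene" or "side" or "wrist"; returns (picture, depth): 420x560x3 uint8, blue, green, red; 420x560 float32, m along the optical axis (not along the pixel's ray), 0 where there is no reading.
- r.calibration(name): a dict with "fx", "fy", "cx", "cy" (pixels), "extrinsics" (4x4, takes a point from camera to world coordinates). Camera axes: x right, y down, z forward; pixel columns grow to the right and rows downward; lengths in m; the calibration is good to about 2 mm. A picture is of the moment at which its call begins: read the wrist's pose just before it. calibration takes no time and is no camera call; for the wrist camera it gives the pose at the moment of the call.
- r.hand_in(): hands the job in; it is judged then, once.
The state is a dict: "clock": time; "joints": joint angles; "joint_vel": joint speeds; "joint_torque": joint torques, N m; "tool_pos": TCP position; "orientation": TCP orientation; "force": force on the tool from outside, world axes, zero at the start; "ft_torque": the same for the moment, N m; "finger_gap": finger opening in m; "finger_force": force on a finger pad.
Only numpy, scipy, OpenCV 4.12 (cv2) and the standard library are available. Lean on these libraries where they do the work, as an engineer would, in place of code of your own. Each camera call takes 0.05 s, during which the arm holds its last target. There are 200 camera calls.

TASK

Put away the mixed bottles standing loose along the front of the bench: stand the two squat oil bottles in the wells of the wooden tray, and the two tall spray bottles in the empty cells of the small three-cell cardboard carton, one to a well or cell, without disturbing the bottle already packed there. When both oils are in, lower the wooden neck plate, handle up, over their caps so that it lies flat on their shoulders and keeps the glass from knocking together. Keep every bottle upright throughout, and leave everything standing still.

Things in the scene. Friction and masses are not known exactly. Their poses are not given: they have to be found in the camera images.
- oil_a: Squat clear glass bottle of pale oil with a wide black cap, one of two alike: round body 50 mm in diameter up to a shoulder 75 mm above its foot, cap 29 mm in diameter up to 102 mm. Stands loose and upright on the table, 0.24 kg. Origin: centre of its underside, z up. Grip it round the body, 40 to 70 mm above its foot.
- oil_b: Squat clear glass bottle of pale oil with a wide black cap, one of two alike: round body 50 mm in diameter up to a shoulder 75 mm above its foot, cap 29 mm in diameter up to 102 mm. Stands loose and upright on the table, 0.24 kg. Origin: centre of its underside, z up. Grip it round the body, 40 to 70 mm above its foot.
- spray_a: Tall slim spray bottle, green label, black collar, clear overcap, one of two alike to be packed: round body 44 mm in diameter up to 98 mm, 150 mm tall with the 30 mm overcap (not for gripping). Stands loose and upright on the table, 0.2 kg. Origin: centre of its underside, z up. Grip it round the upper body, 75 to 95 mm above its foot.
- spray_b: Tall slim spray bottle, green label, black collar, clear overcap, one of two alike to be packed: round body 44 mm in diameter up to 98 mm, 150 mm tall with the 30 mm overcap (not for gripping). Stands loose and upright on the table, 0.2 kg. Origin: centre of its underside, z up. Grip it round the upper body, 75 to 95 mm above its foot.
- neck_plate: Pale loose board lying flat, 64 (x) x 156 (y) x 8 mm, 0.13 kg, two 44 mm holes 46 mm either side of its middle along y. Bar handle upright in the middle, 14 mm thick (x), 40 mm long (y), crown 18 x 44 mm from height 34 to the top at 46 mm. Origin: centre of underside. In use the caps stand up through the holes and it rests on the shoulders, 75 mm above the oil bottles' feet; either way round.
- oil_tray: Pale wooden tray with two round wells, fixed to the table: 94 mm (x) by 219 mm (y), 30 mm high (darker end strips 34 mm). Wells 60 mm in diameter with a 3 mm chamfer, centred 46 mm either side of the middle along y, 20 mm deep: floor 10 mm above the table. Origin: middle of the tray at table height, y along the row of wells, z up.
- spray_carton: Small brown cardboard carton, open on top, fixed to the table: 68 mm (x) by 198 mm (y), walls 55 mm high, 3 mm thick, partitions 48 mm high. Three square cells in a row along y, 62 mm inside, centred at y = -65, 0 and +65 mm; floor 3 mm above the table. The cell at +65 mm already holds a spray bottle. Origin: middle at table height, z up.
- spray_packed: Spray bottle like the two loose ones, already standing loose in the end cell of the carton, where it stays. Origin: centre of its underside.
- label_fixture: Obstacle to keep clear of: wooden stool-like labelling fixture fixed in the middle of the bench between the two trays, 200 mm wide (y), reaching from 110 mm nearer the robot to about 105 mm beyond its origin, up to 140 mm high, with a spray bottle lying on it that reaches 230 mm. Origin: about its middle, at table height.

How it is judged:
By the outcome, as a careful person would: the job done as asked, in the order asked, and still so for the second after the job is handed in, with the robot touching nothing.
It also fails if it takes over 144 s, if anything falls off the work surface, if the arm or the gripper's body presses on something with over 40 N, if the wrist force passes 120 N, or if a joint passes its speed limit or range.

## Working session

There is one attempt and no reset: what is moved stays moved. The work goes in short steps, Python scripts to look and compute and a shell command to move; the robot and the scene stay as the last step left them, time stands still between calls to the robot, and variables do not carry over. Pictures are saved under pics/ and viewed, at most 17 in all, crops included, and the job is handed in when it is done.

```bash
ls; mkdir -p pics; python3 - <<'E'
from station import r
import cv2
s=r.state();print({k:s[k] for k in ('clock','tool_pos','orientation','finger_gap','force')})
for n in ("scene","side"):
    p,d=r.capture(n);cv2.imwrite(f'pics/{n}0.png',p)
    import numpy as np
    np.save(f'pics/{n}0.npy',d); c=r.calibration(n);print(n,c)
E
```

```text
pics
{'clock': 0.0, 'tool_pos': array([ 0.21286203, -0.58727518,  0.23071482]), 'orientation': array([-3.09310387e+00, -5.43415891e-01,  4.78438155e-04]), 'finger_gap': 0.0852284091190793, 'force': array([ 0.38506165, -0.25475733,  1.21629671])}
scene {'fx': 441.54738289281295, 'fy': 441.54738289281295, 'cx': 282.1364669095414, 'cy': 214.40874728467213, 'extrinsics': array([[-0.78416547, -0.47748647,  0.39634731, -0.01020568],
       [-0.62054127,  0.60708768, -0.49635983,  0.6605299 ],
       [-0.00361247, -0.6351781 , -0.77235726,  0.98155179],
       [ 0.        ,  0.        ,  0.        ,  1.        ]])}
side {'fx': 535.0736891129395, 'fy': 535.0736891129395, 'cx': 272.83020817745137, 'cy': 226.9936285591457, 'extrinsics': array([[ 0.81977729, -0.19864152,  0.53712823, -0.21473767],
       [-0.57264729, -0.29472587,  0.76499134, -0.97829528],
       [ 0.00634654, -0.93470755, -0.3553611 ,  0.51256155],
       [ 0.        ,  0.        ,  0.        ,  1.        ]])}
```

View pics/scene0.png

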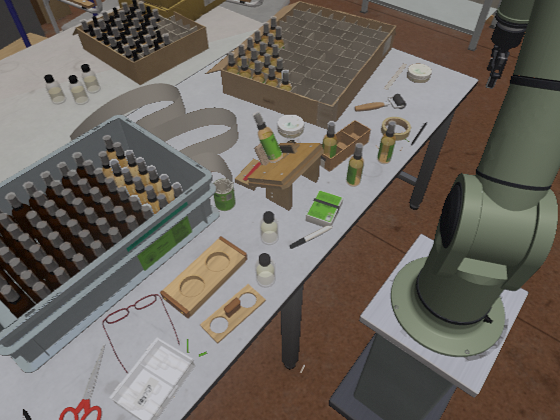

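View pics/side0.png

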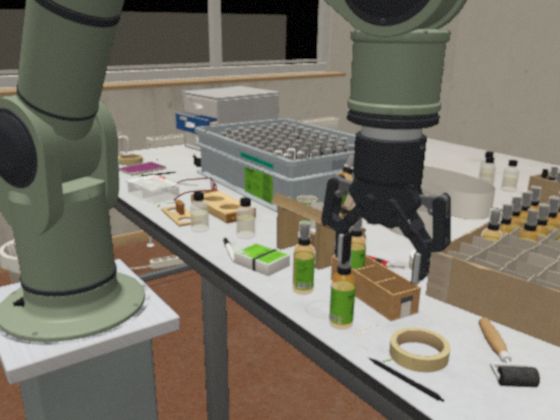

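The scene view shows the tray (205,275), plate (232,313), oils (269,228) and (264,268), sprays (355,165) and (386,143), and the carton (346,142) with its packed bottle at (330,135). Next I'll enlarge for exact pixels.

```bash
python3 - <<'E'
import cv2
p=cv2.imread('pics/scene0.png')
cv2.imwrite('pics/cA.png',cv2.resize(p[205:345,150:300],None,fx=4,fy=4,interpolation=cv2.INTER_CUBIC))
cv2.imwrite('pics/cB.png',cv2.resize(p[100:200,230:430],None,fx=4,fy=4,interpolation=cv2.INTER_CUBIC))
E
```

```text
(no output)
```

View pics/cA.png

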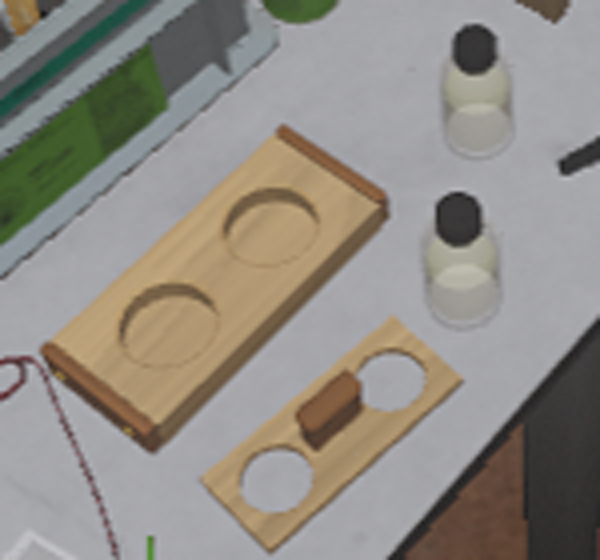

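View pics/cB.png

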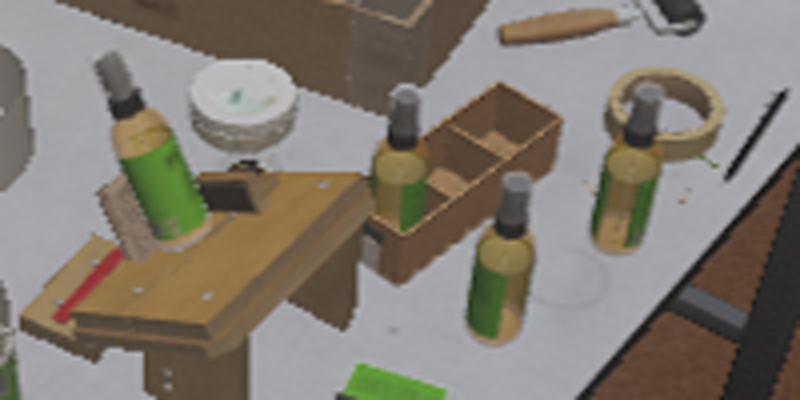

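Oil caps are at crop-A (475,41) and (459,209). The wells are at (272,227) and (169,325), and the plate holes at (392,380) and (277,481). Spray tops are at crop-B (517,180) and (649,92), the packed one at (405,92), and the carton rim corners at (501,83), (562,121) and (400,237).

```bash
cat > h.py <<'E'
import numpy as np
from scipy.spatial.transform import Rotation as R
from station import r
def ray(n,u,v,z,c=None):
    c=c or r.calibration(n);E=c['extrinsics']
    d=E[:3,:3]@np.array([(u-c['cx'])/c['fx'],(v-c['cy'])/c['fy'],1]);o=E[:3,3]
    return (o+d*(z-o[2])/d[2]).round(4)
def go(pts,yaw=None):
    """pts: world TCP targets; prints normalised shifts from current measured pose, and the turn to point down with tool y at angle yaw"""
    s=r.state();M=R.from_rotvec(s['orientation'])
    print('at',s['tool_pos'].round(4),'zdir',M.as_matrix()[:,2].round(3),'yaw_y',np.degrees(np.arctan2(*M.as_matrix()[1::-1,1])).round(1),'t',s['clock'],'gap',s['finger_gap'],'F',s['force'].round(1))
    if yaw is not None:
        a=np.radians(yaw);y=np.array([np.cos(a),np.sin(a),0]);z=np.array([0,0,-1.]);best=[]
        for sg in(1,-1):
            T=np.c_[np.cross(sg*y,z),sg*y,z];best.append((M.inv()*R.from_matrix(T)).as_rotvec()/np.pi)
        print('turns',[b.round(4).tolist() for b in best])
    for p in pts: print(p,(M.inv().apply(np.array(p)-s['tool_pos'])/0.2).round(4).tolist())
E
python3 - <<'E'
from h import *
A=lambda u,v,z:ray('scene',150+u/4,205+v/4,z)
B=lambda u,v,z:ray('scene',230+u/4,100+v/4,z)
for n,f,a in [('wellN',A,(272,227,.03)),('wellF',A,(169,325.5,.03)),('hole1',A,(392,380,.008)),('hole2',A,(277,481,.008)),
('pc1',A,(393,317,.008)),('pc2',A,(463,380,.008)),('pc3',A,(271,551,.008)),('pc4',A,(203,480,.008)),
('oil1cap',A,(475,41,.102)),('oil1ft',A,(480,131,0)),('oil2cap',A,(459,209,.102)),('oil2ft',A,(463,298,0)),
('spr1',B,(517,180,.15)),('spr1ft',B,(495,322,0)),('spr2',B,(649,92,.15)),('spr2ft',B,(617,231,0)),('packed',B,(405,92,.153)),
('car1',B,(501,83,.055)),('car2',B,(562,121,.055)),('car3',B,(400,237,.055)),('fixture',B,(370,175,.14)),('fix2',B,(210,345,.14)),('fixb',B,(160,235,.14)),('lyingtop',B,(112,60,.23))]:print(n,f(*a))
go([])
E
```

```text
wellN [0.5099 0.2741 0.03  ]
wellF [0.5097 0.3658 0.03  ]
hole1 [0.3861 0.3009 0.008 ]
hole2 [0.3956 0.3933 0.008 ]
pc1 [0.4149 0.267  0.008 ]
pc2 [0.3518 0.2738 0.008 ]
pc3 [0.3684 0.427  0.008 ]
pc4 [0.4304 0.42   0.008 ]
oil1cap [0.4665 0.1188 0.102 ]
oil1ft [0.4681 0.1158 0.    ]
oil2cap [0.3916 0.2249 0.102 ]
oil2ft [0.3923 0.2254 0.    ]
spr1 [ 0.403  -0.2044  0.15  ]
spr1ft [ 0.4043 -0.2119  0.    ]
spr2 [ 0.378 -0.346  0.15 ]
spr2ft [ 0.3818 -0.358   0.    ]
packed [ 0.5169 -0.2324  0.153 ]
car1 [ 0.5237 -0.3962  0.055 ]
car2 [ 0.4594 -0.3857  0.055 ]
car3 [ 0.4855 -0.1939  0.055 ]
fixture [ 0.4928 -0.1549  0.14  ]
fix2 [0.4798 0.0447 0.14  ]
fixb [ 0.571  -0.0152  0.14  ]
lyingtop [ 0.6429 -0.0551  0.23  ]
at [ 0.2129 -0.5873  0.2308] zdir [-0.     0.001 -1.   ] yaw_y -70.1 t 0.1 gap 0.0852853450414538 F [ 0.  -0.1 -1.1]
```

```bash
python3 - <<'E'
from h import *
from scipy.optimize import least_squares
for n in('scene','side'):
    d=np.load(f'pics/{n}0.npy');c=r.calibration(n);E=c['extrinsics']
    v,u=np.mgrid[:420,:560];P=np.stack([(u-c['cx'])/c['fx']*d,(v-c['cy'])/c['fy']*d,d],-1)[d>0]@E[:3,:3].T+E[:3,3]
    for nm,p,rad,zl,zh in[('oil1',(.467,.117),.025,.015,.07),('oil2',(.392,.225),.025,.015,.07),('spr1',(.4035,-.208),.022,.015,.09),('spr2',(.38,-.352),.022,.015,.09),('packed',(.516,-.231),.022,.06,.09)]:
        Q=P[(np.hypot(P[:,0]-p[0],P[:,1]-p[1])<.04)&(P[:,2]>zl)&(P[:,2]<zh)]
        if len(Q)<20: print(n,nm,len(Q));continue
        f=least_squares(lambda q:np.hypot(*(Q[:,:2]-q).T)-rad,p,loss='soft_l1',f_scale=.002)
        print(n,nm,len(Q),f.x.round(4),'med|res|',np.median(abs(f.fun)).round(4))
M=np.array([[.991,-.135,0]]);
for th in(55,):
    t=np.radians(th);z=np.array([.135*np.sin(t),.991*np.sin(t),-np.cos(t)])
    s=r.state();C=R.from_rotvec(s['orientation'])
    for sg in(1,-1):
        y=sg*M[0]/np.linalg.norm(M[0]);z/=np.linalg.norm(z);T=np.c_[np.cross(y,z),y,z]
        print(sg,((C.inv()*R.from_matrix(T)).as_rotvec()/np.pi).round(4))
    tgt=np.array([.38,-.352,.087])+.022*z
    print('tgt',tgt.round(4));go([tgt+[0,-.12,.2],tgt+[0,0,.15],tgt])
E
```

```text
scene oil1 251 [0.4695 0.1163] med|res| 0.0007
scene oil2 257 [0.3935 0.2242] med|res| 0.0006
scene spr1 278 [ 0.4045 -0.2075] med|res| 0.001
scene spr2 279 [ 0.3804 -0.3515] med|res| 0.0013
scene packed 110 [ 0.5173 -0.2365] med|res| 0.0011
side oil1 389 [0.4671 0.1177] med|res| 0.0014
side oil2 382 [0.3908 0.2255] med|res| 0.0015
side spr1 747 [ 0.4021 -0.2067] med|res| 0.0009
side spr2 942 [ 0.3783 -0.3506] med|res| 0.0008
side packed 192 [ 0.5159 -0.235 ] med|res| 0.001
1 [ 0.1653  0.2738 -0.3183]
-1 [ 0.3096 -0.1869  0.595 ]
tgt [ 0.3824 -0.3341  0.0744]
at [ 0.2129 -0.5873  0.2308] zdir [-0.     0.001 -1.   ] yaw_y -70.1 t 0.1 gap 0.0852853450414538 F [ 0.  -0.1 -1.1]
[ 0.38243263 -0.45414268  0.27438261] [1.024, -0.3373, -0.2179]
[ 0.38243263 -0.33414268  0.22438261] [1.2285, -0.9011, 0.0327]
[ 0.38243263 -0.33414268  0.07438261] [1.2285, -0.9003, 0.7827]
```

```bash
python3 -m inch '[[[0.98,-0.34,-0.35],[0.165,0.274,-0.318]],[[0.98,-0.34,-0.35],[0.165,0.274,-0.318]],[[0.98,-0.34,-0.35],[0.165,0.274,-0.318]],[[0.98,-0.34,-0.35],[0.165,0.274,-0.318]],[[0.98,-0.34,-0.35],[0.165,0.274,-0.318]],[[0.98,-0.34,-0.35],[0.165,0.274,-0.318]],[[0.98,-0.34,-0.35],[0.165,0.274,-0.318]],[[0.98,-0.34,-0.35],[0.165,0.274,-0.318]],[[0.98,-0.34,-0.35],[0.165,0.274,-0.318]],[[0.98,-0.34,-0.35],[0.165,0.274,-0.318]],[[0.98,-0.34,-0.35],[0.165,0.274,-0.318]],[[0.98,-0.34,-0.35],[0.165,0.274,-0.318]],[[0.98,-0.34,-0.35],[0.165,0.274,-0.318]],[[0.98,-0.34,-0.35],[0.165,0.274,-0.318]],[[0.98,-0.34,-0.35],[0.165,0.274,-0.318]],[[0.98,-0.34,-0.35],[0.165,0.274,-0.318]]]' 1 40
cat >> h.py <<'E'
u=np.array([.135,.991,0])
def aim(p,th=55,down=.022,g=.087):
    t=np.radians(th);z=np.array([u[0]*np.sin(t),u[1]*np.sin(t),-np.cos(t)])
    return np.array([p[0],p[1],g])+down*z
def turn(th=55,sg=1,u=u):
    t=np.radians(th);z=np.array([u[0]*np.sin(t),u[1]*np.sin(t),-np.cos(t)]);z/=np.linalg.norm(z);y=sg*np.array([u[1],-u[0],0]);y/=np.linalg.norm(y)
    C=R.from_rotvec(r.state()['orientation'])
    print('turn',((C.inv()*R.from_matrix(np.c_[np.cross(y,z),y,z])).as_rotvec()/np.pi).round(4))
E
python3 - <<'E'
from h import *
turn();print(r.state()['joints'].round(2));t=aim((.3795,-.351));go([t+[0,0,.15],t+[0,0,.05],t])
E
```

```text
clock: 1.7
tool_pos: [0.374, -0.4568, 0.3017]
orientation: [-1.773, -1.546, -0.922]
force: [-0.0, -0.4, 0.3]
finger_gap: 0.0851
finger_force: 0.0
turn [0.0006 0.0005 0.    ]
[ 1.28  0.92 -0.49  1.08 -0.32  1.88  0.71]
at [ 0.374  -0.4568  0.3017] zdir [ 0.112  0.81  -0.575] yaw_y -7.8 t 1.7 gap 0.08510443843812819 F [-0.  -0.4  0.3]
[ 0.38193288 -0.33314085  0.22438132] [0.0389, -0.0458, 0.728]
[ 0.38193288 -0.33314085  0.12438132] [-0.3702, -0.0464, 1.0154]
[ 0.38193288 -0.33314085  0.07438132] [-0.5748, -0.0467, 1.1591]
```

```bash
python3 -m inch '[[[0.039,-0.046,0.728],[0,0,0]],[[0.039,-0.046,0.728],[0,0,0]],[[0.039,-0.046,0.728],[0,0,0]],[[0.039,-0.046,0.728],[0,0,0]],[[-0.165,-0.046,0.87],[0,0,0]],[[-0.37,-0.046,0.99],[0,0,0]],[[-0.37,-0.046,0.99],[0,0,0]],[[-0.37,-0.046,0.99],[0,0,0]],[[-0.37,-0.046,0.99],[0,0,0]]]'
python3 - <<'E'
from h import *
import cv2
turn();print(r.state()['joints'].round(2));t=aim((.3795,-.351));go([t])
for n in("side",):
    p,d=r.capture(n);cv2.imwrite('pics/s1.png',cv2.resize(p[150:350,230:480],None,fx=3,fy=3))
E
```

```text
clock: 2.6
tool_pos: [0.3823, -0.3377, 0.1294]
orientation: [-1.773, -1.548, -0.924]
force: [0.2, 0.1, -0.2]
finger_gap: 0.0856
finger_force: 0.0
turn [0.001  0.0008 0.0006]
[ 1.26  0.97 -0.5   1.5  -0.29  1.42  0.83]
at [ 0.3823 -0.3377  0.1294] zdir [ 0.113  0.81  -0.576] yaw_y -7.8 t 2.6 gap 0.08560810227485884 F [ 0.2  0.1 -0.2]
[ 0.38193288 -0.33314085  0.07438132] [-0.2121, -0.0057, 0.1767]
```

View pics/s1.png

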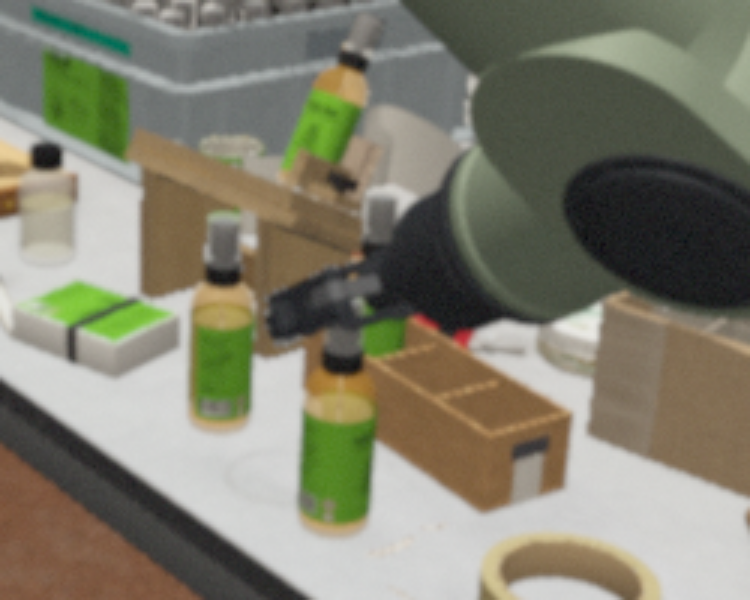

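The fingers straddle spray_b's cap (crop ~345,330). The wrist is clear of the carton, so I descend and grip.

```bash
python3 -m inch '[[[-0.11,-0.006,0.09],[0,0,0]],[[-0.212,-0.006,0.177],[0,0,0]],[[-0.212,-0.006,0.177],[0,0,0]],[[-0.212,-0.006,0.177],[0,0,0]]]' && python3 -m inch '[[[0,0,0],[0,0,0]],[[0,0,0],[0,0,0]],[[0,0,0],[0,0,0]],[[0,0,0],[0,0,0]],[[0,0,0],[0,0,0]],[[0,0,0],[0,0,0]],[[0,0,0],[0,0,0]],[[0,0,0],[0,0,0]]]' -1 40
python3 - <<'E'
from h import *
import cv2
print(r.state()['joints'].round(2),r.state()['finger_force']);turn();t=aim((.3795,-.351));go([t,t+[0,0,.09]])
p,d=r.capture("side");cv2.imwrite('pics/s2.png',cv2.resize(p[150:350,230:480],None,fx=3,fy=3))
E
```

```text
clock: 3.05
tool_pos: [0.3815, -0.3328, 0.0737]
orientation: [-1.773, -1.547, -0.923]
force: [0.4, -0.0, -0.3]
finger_gap: 0.0851
finger_force: 0.0
clock: 3.85
tool_pos: [0.3813, -0.3326, 0.0729]
orientation: [-1.772, -1.546, -0.924]
force: [-0.2, -1.3, 8.3]
finger_gap: 0.0433
finger_force: 39.8
[ 1.25  1.05 -0.49  1.51 -0.27  1.34  0.86] 39.763022661209106
turn [0.0008 0.0003 0.0002]
at [ 0.3813 -0.3326  0.0729] zdir [ 0.113  0.811 -0.574] yaw_y -7.8 t 3.85 gap 0.04332247742388093 F [-0.2 -1.3  8.3]
[ 0.38193288 -0.33314085  0.07438132] [0.0049, 0.0035, -0.0062]
[ 0.38193288 -0.33314085  0.16438132] [0.3733, 0.0044, -0.2645]
```

View pics/s2.png

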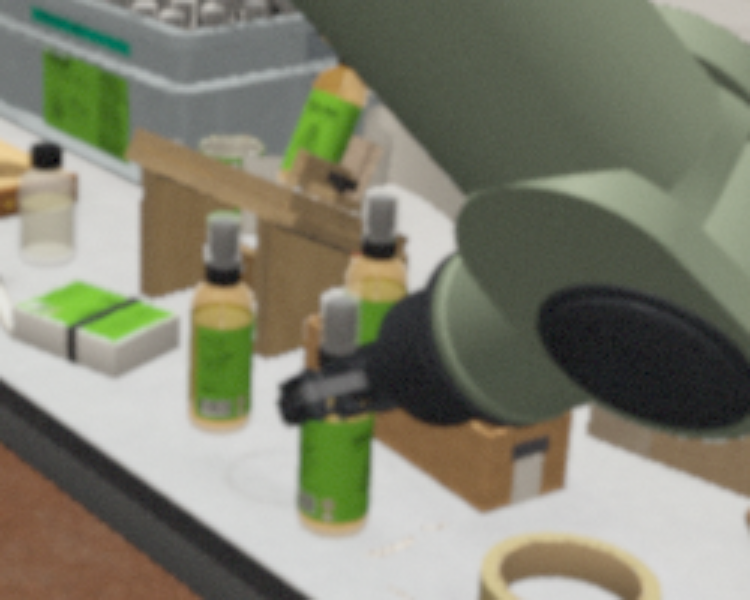

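Spray_b is held upright round its upper body, with the cap clear of the palm. I lift, carry it over the middle cell, and look.

```bash
python3 -m inch '[[[0.19,0,-0.13],[0,0,0]],[[0.373,0,-0.264],[0,0,0]],[[0.373,0,-0.264],[0,0,0]],[[0.373,0,-0.264],[0,0,0]],[[0.373,0,-0.264],[0,0,0]]]'
python3 - <<'E'
from h import *
t=np.array([.5068,-.2756,.0765]);go([t+[0,0,.09],t])
E
```

```text
clock: 4.4
tool_pos: [0.3804, -0.3325, 0.1625]
orientation: [-1.772, -1.545, -0.922]
force: [-0.4, 0.5, -2.3]
finger_gap: 0.0426
finger_force: 41.7
at [ 0.3804 -0.3325  0.1625] zdir [ 0.112  0.811 -0.574] yaw_y -7.8 t 4.4 gap 0.04261916705539938 F [-0.4  0.5 -2.3]
[ 0.5068 -0.2756  0.1665] [0.2275, 0.5873, 0.2902]
[ 0.5068 -0.2756  0.0765] [-0.1411, 0.5872, 0.5484]
```

```bash
python3 -m inch '[[[0.06,0.15,0.07],[0,0,0]],[[0.12,0.3,0.145],[0,0,0]],[[0.17,0.44,0.215],[0,0,0]],[[0.227,0.587,0.29],[0,0,0]],[[0.227,0.587,0.29],[0,0,0]],[[0.227,0.587,0.29],[0,0,0]],[[0.227,0.587,0.29],[0,0,0]],[[0.227,0.587,0.29],[0,0,0]]]'
python3 - <<'E'
from h import *
import cv2
t=np.array([.5068,-.2756,.0765]);go([t+[0,0,.03],t])
p,d=r.capture("scene");q,_=r.capture("side")
a=cv2.resize(p[90:190,290:400],None,fx=4,fy=4,interpolation=2);b=cv2.resize(q[190:350,290:450],None,fx=2.5,fy=2.5,interpolation=2)
cv2.imwrite('pics/s3.png',cv2.hconcat([cv2.resize(a,(440,400)),cv2.resize(b,(360,400))][:2]))
E
```

```text
clock: 5.2
tool_pos: [0.5064, -0.2766, 0.1668]
orientation: [-1.773, -1.544, -0.923]
force: [0.4, -0.4, -1.6]
finger_gap: 0.043
finger_force: 41.6
at [ 0.5064 -0.2766  0.1668] zdir [ 0.113  0.811 -0.574] yaw_y -7.9 t 5.2 gap 0.04299104864253154 F [ 0.4 -0.4 -1.6]
[ 0.5068 -0.2756  0.1065] [-0.2438, 0.0015, 0.1775]
[ 0.5068 -0.2756  0.0765] [-0.3666, 0.0014, 0.2636]
```

View pics/s3.png

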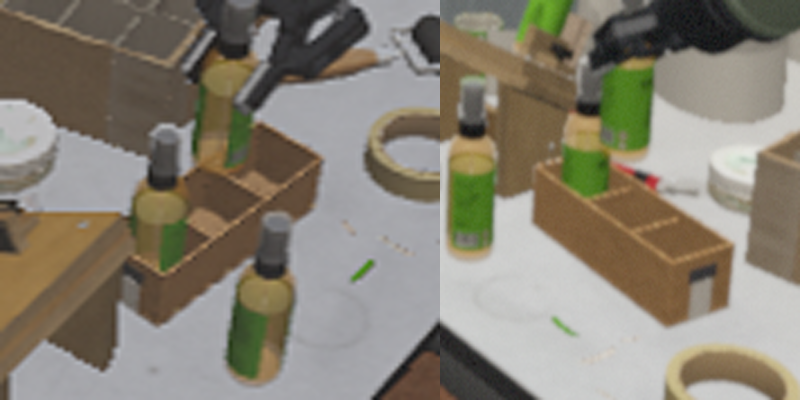

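Spray_b hangs over the carton, upright. I'm cross-checking the carton from its side-view rim corners, (534,168), (668,267) and (731,244) in this panel, and fitting the held bottle.

```bash
cat >> h.py <<'E'
from scipy.optimize import least_squares
def fit(p,rad,zl,zh,cams=('scene','side'),w=.035):
    for n in cams:
        _,d=r.capture(n);c=r.calibration(n);E=c['extrinsics']
        v,uu=np.mgrid[:420,:560];P=np.stack([(uu-c['cx'])/c['fx']*d,(v-c['cy'])/c['fy']*d,d],-1)[d>0]@E[:3,:3].T+E[:3,3]
        Q=P[(np.hypot(P[:,0]-p[0],P[:,1]-p[1])<w)&(P[:,2]>zl)&(P[:,2]<zh)]
        if len(Q)<20: print(n,len(Q));continue
        f=least_squares(lambda q:np.hypot(*(Q[:,:2]-q).T)-rad,p,loss='soft_l1',f_scale=.002)
        print('fit',n,len(Q),f.x.round(4),np.median(abs(f.fun)).round(4),'zmin',Q[:,2].min().round(4))
E
python3 - <<'E'
from h import *
for a in[(331.8,257.2),(391.3,296.8),(419.3,287.6)]:print(ray('side',*a,.055))
fit((.505,-.294),.022,.08,.15)
E
```

```text
[ 0.4774 -0.2087  0.055 ]
[ 0.4513 -0.4017  0.055 ]
[ 0.5212 -0.4059  0.055 ]
fit scene 205 [ 0.505  -0.2947] 0.0011 zmin 0.0949
fit side 597 [ 0.5032 -0.2936] 0.0009 zmin 0.0941
```

```bash
python3 - <<'E'
from h import *
import cv2
for n in('scene','side'):
    d=np.load(f'pics/{n}0.npy');c=r.calibration(n);E=c['extrinsics']
    v,uu=np.mgrid[:420,:560];P=np.stack([(uu-c['cx'])/c['fx']*d,(v-c['cy'])/c['fy']*d,d],-1)[d>0]@E[:3,:3].T+E[:3,3]
    for nm,x0,x1,y0,y1,z0,z1,cut in(('carton',.43,.57,-.42,-.185,.012,.058,(.5166,-.236)),('tray',.44,.58,.19,.45,.012,.033,None)):
        Q=P[(P[:,0]>x0)&(P[:,0]<x1)&(P[:,1]>y0)&(P[:,1]<y1)&(P[:,2]>z0)&(P[:,2]<z1)]
        print(n,nm,len(Q),cv2.minAreaRect(Q[:,:2].astype('f4')*1000), np.percentile(Q,[.5,99.5],0)[:,:2].round(3).tolist())
E
```

```text
scene carton 922 ((506.3492736816406, -301.140869140625), (205.8857879638672, 71.79422760009766), 84.1362075805664) [[0.463, -0.403], [0.541, -0.199]]
scene tray 2427 ((514.668212890625, 328.1657409667969), (241.4817657470703, 102.8001937866211), 88.31240844726562) [[0.466, 0.211], [0.563, 0.44]]
side carton 2576 ((504.759033203125, -302.5291442871094), (201.22021484375, 73.3828353881836), 82.92977905273438) [[0.461, -0.403], [0.545, -0.202]]
side tray 759 ((512.2528686523438, 325.65533447265625), (245.36392211914062, 100.49469757080078), 88.88378143310547) [[0.463, 0.205], [0.559, 0.446]]
```

```bash
python3 - <<'E'
from h import *
t=np.array([.5079,-.2839,.0765]);go([t+[0,0,.09],t+[0,0,.006],t])
E
```

```text
at [ 0.5068 -0.2763  0.1673] zdir [ 0.113  0.811 -0.574] yaw_y -7.9 t 5.4 gap 0.04300940305800569 F [-0.1 -0.8 -1.9]
[ 0.5079 -0.2839  0.1665] [-0.0247, 0.0105, -0.0279]
[ 0.5079 -0.2839  0.0825] [-0.3685, 0.0101, 0.2133]
[ 0.5079 -0.2839  0.0765] [-0.3931, 0.0101, 0.2305]
```

```bash
python3 -m inch '[[[-0.025,0.01,-0.028],[0,0,0]],[[-0.025,0.01,-0.028],[0,0,0]],[[-0.11,0.01,0.032],[0,0,0]],[[-0.195,0.01,0.092],[0,0,0]],[[-0.28,0.01,0.153],[0,0,0]],[[-0.34,0.01,0.193],[0,0,0]],[[-0.368,0.01,0.213],[0,0,0]],[[-0.38,0.01,0.221],[0,0,0]],[[-0.39,0.01,0.229],[0,0,0]],[[-0.39,0.01,0.229],[0,0,0]],[[-0.39,0.01,0.229],[0,0,0]]]'
python3 - <<'E'
from h import *
fit((.5055,-.3015),.022,.062,.09);fit((.5166,-.2355),.022,.062,.09)
t=np.array([.5079,-.2839,.0755]);go([t])
E
```

```text
clock: 6.5
tool_pos: [0.5085, -0.2836, 0.0778]
orientation: [-1.772, -1.547, -0.923]
force: [-0.2, -0.2, -3.2]
finger_gap: 0.0433
finger_force: 41.6
fit scene 102 [ 0.5031 -0.2998] 0.0032 zmin 0.0623
fit side 265 [ 0.5036 -0.3005] 0.0009 zmin 0.0621
fit scene 105 [ 0.5177 -0.2359] 0.0011 zmin 0.062
fit side 166 [ 0.5157 -0.2352] 0.001 zmin 0.0623
at [ 0.5083 -0.2835  0.0775] zdir [ 0.112  0.811 -0.574] yaw_y -7.8 t 6.7 gap 0.04312843778704012 F [-0.4 -0.9 -2. ]
[ 0.5079 -0.2839  0.0755] [-0.0096, -0.0018, 0.004]
```

```bash
python3 -m inch '[[[-0.006,0,0.004],[0,0,0]],[[-0.01,0,0.007],[0,0,0]],[[-0.01,0,0.007],[0,0,0]]]' && python3 -m inch '[[[0,0,0],[0,0,0]],[[0,0,0],[0,0,0]],[[0,0,0],[0,0,0]],[[0,0,0],[0,0,0]],[[0,0,0],[0,0,0]],[[0,0,0],[0,0,0]]]' 1 && python3 -m inch '[[[0.1,0,-0.07],[0,0,0]],[[0.2,0,-0.143],[0,0,0]],[[0.35,0,-0.25],[0,0,0]],[[0.5,0,-0.35],[0,0,0]],[[0.5,0,-0.35],[0,0,0]],[[0.5,0,-0.35],[0,0,0]],[[0.5,0,-0.35],[0,0,0]]]'
python3 - <<'E'
from h import *
fit((.5055,-.3015),.022,.062,.09);fit((.4033,-.207),.022,.02,.09)
t=aim((.4033,-.207));go([t+[0,0,.13],t])
E
```

```text
clock: 7.0
tool_pos: [0.5086, -0.2833, 0.0759]
orientation: [-1.771, -1.546, -0.924]
force: [-1.9, -1.0, 9.6]
finger_gap: 0.043
finger_force: 42.1
clock: 7.6
tool_pos: [0.5082, -0.2834, 0.0747]
orientation: [-1.772, -1.546, -0.923]
force: [-0.3, -0.2, -0.4]
finger_gap: 0.0854
finger_force: 0.0
clock: 8.3
tool_pos: [0.5078, -0.2832, 0.196]
orientation: [-1.772, -1.545, -0.922]
force: [-0.3, 0.3, -1.0]
finger_gap: 0.0852
finger_force: 0.0
fit scene 106 [ 0.507  -0.3017] 0.0011 zmin 0.0622
fit side 300 [ 0.5053 -0.3009] 0.0008 zmin 0.0621
fit scene 261 [ 0.4041 -0.2074] 0.001 zmin 0.0202
fit side 700 [ 0.4022 -0.2067] 0.0009 zmin 0.0201
at [ 0.5079 -0.2831  0.1961] zdir [ 0.112  0.812 -0.573] yaw_y -7.8 t 8.5 gap 0.08537575627036341 F [ 0.  -0.6 -0.8]
[ 0.40573288 -0.18914085  0.20438132] [0.2609, -0.5703, 0.3004]
[ 0.40573288 -0.18914085  0.07438132] [-0.2716, -0.5705, 0.6732]
```

```bash
python3 -m inch '[[[0.26,-0.57,0.3],[0,0,0]],[[0.26,-0.57,0.3],[0,0,0]],[[0.26,-0.57,0.3],[0,0,0]],[[0.26,-0.57,0.3],[0,0,0]],[[0.26,-0.57,0.3],[0,0,0]],[[0.1,-0.57,0.412],[0,0,0]],[[-0.1,-0.57,0.553],[0,0,0]],[[-0.272,-0.57,0.673],[0,0,0]],[[-0.272,-0.57,0.673],[0,0,0]],[[-0.272,-0.57,0.673],[0,0,0]],[[-0.272,-0.57,0.673],[0,0,0]]]' && python3 -m inch '[[[0,0,0],[0,0,0]],[[0,0,0],[0,0,0]],[[0,0,0],[0,0,0]],[[0,0,0],[0,0,0]],[[0,0,0],[0,0,0]],[[0,0,0],[0,0,0]],[[0,0,0],[0,0,0]],[[0,0,0],[0,0,0]]]' -1 40
python3 - <<'E'
from h import *
print(r.state()['joints'].round(2))
s=r.state()['tool_pos'];go([s+[0,0,.09]])
E
```

```text
clock: 9.6
tool_pos: [0.4071, -0.1901, 0.0767]
orientation: [-1.773, -1.548, -0.924]
force: [0.2, -0.8, 1.1]
finger_gap: 0.0854
finger_force: 0.0
clock: 10.4
tool_pos: [0.4064, -0.1897, 0.0757]
orientation: [-1.772, -1.546, -0.924]
force: [-0.9, -1.6, 8.2]
finger_gap: 0.0431
finger_force: 39.7
[ 1.17  0.96 -0.56  1.81 -0.37  1.06  0.84]
at [ 0.4064 -0.1897  0.0757] zdir [ 0.113  0.811 -0.574] yaw_y -7.8 t 10.4 gap 0.04305333862138838 F [-0.9 -1.6  8.2]
[ 0.40637414 -0.18970383  0.16567416] [0.3685, 0.0008, -0.2583]
```

```bash
python3 -m inch '[[[0.19,0,-0.13],[0,0,0]],[[0.37,0,-0.26],[0,0,0]],[[0.39,0,-0.273],[0,0,0]],[[0.39,0,-0.273],[0,0,0]],[[0.39,0,-0.273],[0,0,0]]]'
python3 - <<'E'
from h import *
go([(.406,-.3485,.17),(.5005,-.3485,.17),(.5005,-.3485,.0785)])
E
```

```text
clock: 10.9
tool_pos: [0.4056, -0.1894, 0.1693]
orientation: [-1.772, -1.545, -0.922]
force: [0.2, -0.2, -2.0]
finger_gap: 0.0432
finger_force: 41.7
at [ 0.4056 -0.1894  0.1693] zdir [ 0.112  0.811 -0.574] yaw_y -7.8 t 10.9 gap 0.043182974450160824 F [ 0.2 -0.2 -2. ]
(0.406, -0.3485, 0.17) [-0.4494, 0.1106, -0.6468]
(0.5005, -0.3485, 0.17) [-0.4125, 0.5787, -0.594]
(0.5005, -0.3485, 0.0785) [-0.787, 0.5785, -0.3312]
```

```bash
python3 -m inch '[[[-0.11,0.027,-0.16],[0,0,0]],[[-0.225,0.055,-0.323],[0,0,0]],[[-0.34,0.083,-0.485],[0,0,0]],[[-0.449,0.11,-0.647],[0,0,0]],[[-0.449,0.11,-0.647],[0,0,0]],[[-0.44,0.23,-0.634],[0,0,0]],[[-0.43,0.35,-0.62],[0,0,0]],[[-0.42,0.47,-0.607],[0,0,0]],[[-0.413,0.578,-0.594],[0,0,0]],[[-0.413,0.578,-0.594],[0,0,0]],[[-0.413,0.578,-0.594],[0,0,0]],[[-0.413,0.578,-0.594],[0,0,0]]]'
python3 - <<'E'
from h import *
import cv2
fit((.4975,-.366),.022,.1,.15)
p,d=r.capture("scene");cv2.imwrite('pics/s4.png',cv2.resize(p[90:190,290:400],None,fx=5,fy=5,interpolation=2))
go([(.5005,-.3485,.17),(.5005,-.3485,.083),(.5005,-.3485,.078)])
E
```

```text
clock: 12.1
tool_pos: [0.4999, -0.3486, 0.1698]
orientation: [-1.772, -1.544, -0.922]
force: [0.4, 0.3, -2.5]
finger_gap: 0.0427
finger_force: 41.9
fit scene 187 [ 0.498  -0.3656] 0.0011 zmin 0.1003
fit side 622 [ 0.4959 -0.3652] 0.0008 zmin 0.1
at [ 0.5001 -0.3489  0.1706] zdir [ 0.113  0.811 -0.574] yaw_y -7.9 t 12.25 gap 0.04321458635674543 F [-0.4  0.2 -1.9]
(0.5005, -0.3485, 0.17) [-0.0011, 0.0015, 0.0034]
(0.5005, -0.3485, 0.083) [-0.3573, 0.0012, 0.2532]
(0.5005, -0.3485, 0.078) [-0.3777, 0.0012, 0.2676]
```

View pics/s4.png

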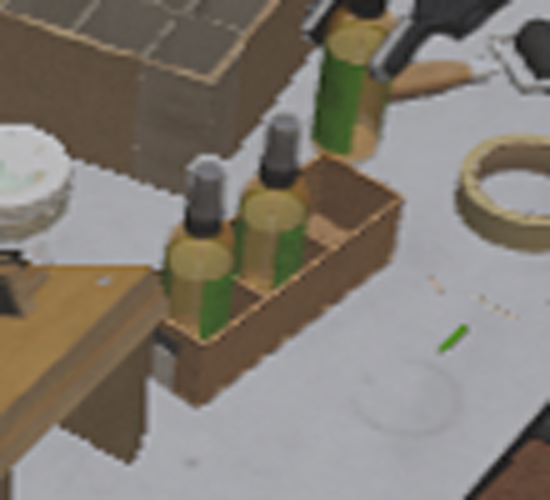

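The packed bottle (205,250) and spray_b (272,230) stand upright in the carton. Spray_a hangs over the free end cell, so I lower it.

```bash
python3 -m inch '[[[-0.09,0.002,0.063],[0,0,0]],[[-0.18,0.002,0.126],[0,0,0]],[[-0.27,0.002,0.19],[0,0,0]],[[-0.33,0.002,0.233],[0,0,0]],[[-0.358,0.002,0.253],[0,0,0]],[[-0.37,0.002,0.262],[0,0,0]],[[-0.378,0.002,0.267],[0,0,0]],[[-0.378,0.002,0.267],[0,0,0]],[[-0.378,0.002,0.267],[0,0,0]]]'
python3 - <<'E'
from h import *
fit((.498,-.366),.022,.062,.09)
E
```

```text
clock: 13.15
tool_pos: [0.5015, -0.3486, 0.0788]
orientation: [-1.773, -1.547, -0.923]
force: [-0.2, -0.3, -2.2]
finger_gap: 0.0429
finger_force: 42.0
fit scene 100 [ 0.4936 -0.3648] 0.0033 zmin 0.0621
fit side 285 [ 0.4967 -0.3646] 0.0009 zmin 0.062
```

```bash
python3 -m inch '[[[-0.006,0,0.004],[0,0,0]],[[-0.009,0,0.006],[0,0,0]],[[-0.009,0,0.006],[0,0,0]]]' && python3 -m inch '[[[0,0,0],[0,0,0]],[[0,0,0],[0,0,0]],[[0,0,0],[0,0,0]],[[0,0,0],[0,0,0]],[[0,0,0],[0,0,0]],[[0,0,0],[0,0,0]]]' 1 && python3 -m inch '[[[0.1,0,-0.07],[0,0,0]],[[0.2,0,-0.143],[0,0,0]],[[0.4,0,-0.286],[0,0,0]],[[0.6,0,-0.43],[0,0,0]],[[0.8,0,-0.573],[0,0,0]],[[0.8,0,-0.573],[0,0,0]],[[0.8,0,-0.573],[0,0,0]],[[0.8,0,-0.573],[0,0,0]]]'
python3 - <<'E'
from h import *
fit((.498,-.366),.022,.062,.09);fit((.506,-.301),.022,.062,.09)
ux=np.array([0,1.,0]);turn(0,1,ux);turn(0,-1,ux)
print(r.state()['joints'].round(2))
go([(.40,-.2,.36),(.42,.1,.36),(.392,.225,.25)])
E
```

```text
clock: 13.55
tool_pos: [0.5018, -0.3485, 0.0786]
orientation: [-1.771, -1.546, -0.926]
force: [-3.8, -2.9, 20.8]
finger_gap: 0.0428
finger_force: 43.6
clock: 14.15
tool_pos: [0.5013, -0.3483, 0.076]
orientation: [-1.772, -1.546, -0.923]
force: [0.6, -0.5, 1.1]
finger_gap: 0.0855
finger_force: 0.0
clock: 14.95
tool_pos: [0.5005, -0.3501, 0.2719]
orientation: [-1.772, -1.545, -0.922]
force: [-0.0, 0.5, 0.2]
finger_gap: 0.0854
finger_force: 0.0
fit scene 96 [ 0.4995 -0.3658] 0.0014 zmin 0.0621
fit side 331 [ 0.4976 -0.365 ] 0.0008 zmin 0.0622
fit scene 110 [ 0.507  -0.3022] 0.0012 zmin 0.0624
fit side 293 [ 0.5053 -0.3009] 0.0008 zmin 0.0622
turn [ 0.0209 -0.3052 -0.0401]
turn [-0.4439 -0.0304  0.8523]
[ 1.11  0.91 -0.53  1.2  -0.39  1.65  0.59]
at [ 0.5007 -0.3501  0.272 ] zdir [ 0.112  0.812 -0.573] yaw_y -7.8 t 15.15 gap 0.08544888677042202 F [ 0.2 -0.2  0.5]
(0.4, -0.2, 0.36) [0.7475, -0.6009, 0.3006]
(0.42, 0.1, 0.36) [1.6071, -0.7061, 1.5295]
(0.392, 0.225, 0.25) [1.5003, -0.9299, 2.3365]
```

```bash
python3 -m inch '[[[0.2,-0.1,0],[0.002,-0.03,-0.004]],[[0.747,-0.6,0.3],[0.021,-0.305,-0.04]],[[0.747,-0.6,0.3],[0.021,-0.305,-0.04]],[[0.747,-0.6,0.3],[0.021,-0.305,-0.04]],[[0.747,-0.6,0.3],[0.021,-0.305,-0.04]],[[0.747,-0.6,0.3],[0.021,-0.305,-0.04]],[[0.747,-0.6,0.3],[0.021,-0.305,-0.04]],[[0.747,-0.6,0.3],[0.021,-0.305,-0.04]],[[0.747,-0.6,0.3],[0.021,-0.305,-0.04]],[[0.747,-0.6,0.3],[0.021,-0.305,-0.04]],[[0.747,-0.6,0.3],[0.021,-0.305,-0.04]]]'
python3 - <<'E'
from h import *
print(r.state()['joints'].round(2))
go([(.40,0,.36),(.392,.225,.25),(.40,.225,.2)],0)
E
```

```text
clock: 16.25
tool_pos: [0.4, -0.201, 0.3601]
orientation: [-2.223, -2.218, -0.002]
force: [0.2, 0.1, 0.2]
finger_gap: 0.0855
finger_force: 0.0
[ 0.86  0.14 -0.59  1.83  0.08  1.2   0.25]
at [ 0.4    -0.201   0.3601] zdir [-0.     0.002 -1.   ] yaw_y -0.1 t 16.25 gap 0.0854869090545209 F [0.2 0.1 0.2]
turns [[-0.0001, -0.0006, -0.0006], [-0.0009, 0.0001, 0.9994]]
(0.4, 0, 0.36) [1.0049, -0.002, 0.0023]
(0.392, 0.225, 0.25) [2.1288, -0.0442, 0.5544]
(0.4, 0.225, 0.2) [2.1284, -0.0041, 0.8044]
```

```bash
R1='x'; python3 -m inch '[[[1,0,0],[0,0,0]],[[1,0,0],[0,0,0]],[[1,0,0],[0,0,0]],[[1,0,0],[0,0,0]],[[1,0,0],[0,0,0]],[[1,0,0],[0,0,0]],[[1,0,0],[0,0,0]]]' && python3 -m inch '[[[1,0,0],[0,0,0]],[[1,0,0],[0,0,0]],[[1,0,0],[0,0,0]],[[1,0,0.3],[0,0,0]],[[1,0,0.45],[0,0,0]],[[1,0,0.45],[0,0,0]],[[1,0,0.45],[0,0,0]],[[1,0,0.45],[0,0,0]]]'
python3 - <<'E'
from h import *
import cv2
print(r.state()['joints'].round(2))
c=r.calibration('wrist');p,d=r.capture('wrist');np.save('pics/w.npy',d);import pickle;pickle.dump(c,open('pics/w.pkl','wb'))
cv2.imwrite('pics/w1.png',p);fit((.3915,.225),.025,.015,.07)
go([(.3915,.225,.2),(.3915,.225,.046)],0)
E
```

```text
clock: 16.95
tool_pos: [0.4004, -0.0016, 0.3602]
orientation: [-2.224, -2.218, 0.0]
force: [-0.1, -0.2, -0.7]
finger_gap: 0.0855
finger_force: 0.0
clock: 17.75
tool_pos: [0.4015, 0.1988, 0.2718]
orientation: [2.223, 2.218, 0.002]
force: [-0.2, 0.2, 0.3]
finger_gap: 0.0855
finger_force: 0.0
[ 0.19  0.29 -0.94  1.96  0.28  1.02 -0.88]
fit scene 270 [0.3934 0.2243] 0.0006 zmin 0.015
fit side 381 [0.3908 0.2253] 0.0014 zmin 0.0155
at [0.4013 0.1989 0.2717] zdir [ 0.003 -0.001 -1.   ] yaw_y -0.1 t 17.9 gap 0.08529564109979938 F [ 0.5 -0.1  0.6]
turns [[0.0009, 0.0002, -0.0007], [0.0003, -0.0014, 0.9993]]
(0.3915, 0.225, 0.2) [0.1304, -0.0502, 0.3584]
(0.3915, 0.225, 0.046) [0.1308, -0.0525, 1.1284]
```

View pics/w1.png

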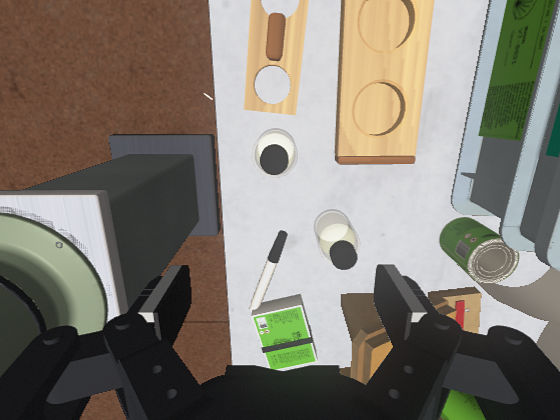

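The wrist view shows the wells at (379,108) and (386,22), the plate handle at (275,37) and hole at (272,85), and oils with caps at (274,159) and (343,255). The wrist calibration turns these into positions.

```bash
python3 - <<'E'
from h import *
import pickle;c=pickle.load(open('pics/w.pkl','rb'))
f=lambda *a:ray('wrist',*a,c)
print('well',f(379.5,108,.03),f(386,22,.03),'hole',f(272,85,.008),'handle',f(275.5,15,.046),f(274,57,.046),'strip',f(337,157,.034),f(414,158,.034),'oilcaps',f(274,159,.102),f(343,255,.102))
import cv2
d=np.load('pics/w.npy');E=c['extrinsics'];v,uu=np.mgrid[:420,:560];P=(np.stack([(uu-c['cx'])/c['fx']*d,(v-c['cy'])/c['fy']*d,d],-1)[d>0]@E[:3,:3].T+E[:3,3])
Q=P[(abs(P[:,2]-.0305)<.007)&(P[:,0]>.44)&(P[:,0]<.58)&(P[:,1]>.19)&(P[:,1]<.45)];print('tray',len(Q),Q.min(0).round(3),Q.max(0).round(3),Q[:,2].mean())
F=P[(P[:,2]<.018)&(P[:,2]>.005)&(abs(P[:,0]-.51)<.037)&(P[:,1]>.23)&(P[:,1]<.41)]
for y in(.274,.366):
    G=F[abs(F[:,1]-y)<.04];print('floor',len(G),G.min(0).round(3),G.max(0).round(3))
Q=P[(P[:,2]>.005)&(P[:,2]<.013)&(P[:,0]<.45)&(P[:,1]>.25)&(P[:,1]<.45)];print('plate',len(Q),Q.min(0),Q.max(0),cv2.minAreaRect(Q[:,:2].astype('f4')*1000))
E
```

```text
well [0.5157 0.273  0.03  ] [0.5146 0.361  0.03  ] hole [0.3912 0.2993 0.008 ] handle [0.3967 0.3641 0.046 ] [0.3947 0.3251 0.046 ] strip [0.4687 0.2171 0.034 ] [0.5612 0.2156 0.034 ] oilcaps [0.3949 0.2264 0.102 ] [0.4688 0.1215 0.102 ]
tray 9324 [0.469 0.208 0.024] [0.565 0.383 0.037] 0.029431189527120077
floor 1976 [0.491 0.242 0.007] [0.547 0.301 0.018]
floor 2237 [0.491 0.336 0.007] [0.547 0.387 0.018]
plate 3796 [0.35660369 0.26584481 0.00502778] [0.4323874  0.38808737 0.01222833] ((394.5033874511719, 329.72021484375), (123.65386962890625, 64.12862396240234), 83.92076873779297)
```

```bash
python3 -m inch '[[[0.13,-0.05,0.36],[0,0,0]],[[0.13,-0.05,0.36],[0,0,0]],[[0.13,-0.05,0.36],[0,0,0]],[[0.13,-0.05,0.55],[0,0,0]],[[0.13,-0.05,0.75],[0,0,0]],[[0.13,-0.05,0.93],[0,0,0]],[[0.13,-0.05,1],[0,0,0]],[[0.13,-0.05,1],[0,0,0]],[[0.13,-0.05,1],[0,0,0]]]'
python3 - <<'E'
from h import *
go([(.392,.225,.042)],0)
E
```

```text
clock: 18.8
tool_pos: [0.3918, 0.2256, 0.0719]
orientation: [2.221, 2.219, 0.003]
force: [0.2, 0.1, 0.7]
finger_gap: 0.0856
finger_force: 0.0
at [0.3918 0.2256 0.0719] zdir [ 0.003 -0.    -1.   ] yaw_y -0.1 t 18.8 gap 0.08559888332699367 F [0.2 0.1 0.7]
turns [[0.0008, 0.0001, -0.0004], [0.0001, -0.0013, 0.9996]]
(0.392, 0.225, 0.042) [-0.003, 0.0006, 0.1497]
```

```bash
python3 -m inch '[[[0,0,0.1],[0,0,0]],[[0,0,0.15],[0,0,0]],[[0,0,0.15],[0,0,0]]]' && python3 -m inch '[[[0,0,0],[0,0,0]],[[0,0,0],[0,0,0]],[[0,0,0],[0,0,0]],[[0,0,0],[0,0,0]],[[0,0,0],[0,0,0]],[[0,0,0],[0,0,0]],[[0,0,0],[0,0,0]]]' -1 40 && python3 -m inch '[[[0,0,-0.2],[0,0,0]],[[0,0,-0.4],[0,0,0]],[[0,0,-0.5],[0,0,0]],[[0,0,-0.5],[0,0,0]],[[0,0,-0.5],[0,0,0]]]'
python3 - <<'E'
from h import *
fit((.392,.225),.025,.12,.17)
go([(.5125,.3655,.142)],0)
E
```

```text
clock: 19.1
tool_pos: [0.3908, 0.2253, 0.0406]
orientation: [2.221, 2.22, -0.0]
force: [-0.3, -0.9, 1.1]
finger_gap: 0.0854
finger_force: 0.0
clock: 19.8
tool_pos: [0.391, 0.2258, 0.0412]
orientation: [2.221, 2.22, 0.002]
force: [-0.9, -0.8, 12.5]
finger_gap: 0.049
finger_force: 39.3
clock: 20.3
tool_pos: [0.3906, 0.2252, 0.1403]
orientation: [2.221, 2.22, 0.0]
force: [0.2, 0.2, -2.9]
finger_gap: 0.0494
finger_force: 43.6
fit scene 258 [0.3907 0.2236] 0.0008 zmin 0.1206
fit side 418 [0.3884 0.2246] 0.0015 zmin 0.1202
at [0.39   0.2253 0.1395] zdir [-0.001 -0.001 -1.   ] yaw_y -0.0 t 20.4 gap 0.0489820114077569 F [ 1.1 -0.2 -2.2]
turns [[-0.0002, 0.0004, -0.0001], [0.0006, 0.0003, 0.9999]]
(0.5125, 0.3655, 0.142) [0.7013, 0.6122, -0.0138]
```

```bash
python3 -m inch '[[[0.15,0.13,0],[0,0,0]],[[0.3,0.26,0],[0,0,0]],[[0.45,0.39,0],[0,0,0]],[[0.6,0.52,0],[0,0,0]],[[0.7,0.612,0],[0,0,0]],[[0.7,0.612,0],[0,0,0]],[[0.7,0.612,0],[0,0,0]],[[0.7,0.612,0],[0,0,0]]]'
python3 - <<'E'
from h import *
import cv2,pickle
c=r.calibration('wrist');p,d=r.capture('wrist');pickle.dump(c,open('pics/w.pkl','wb'));np.save('pics/w.npy',d);cv2.imwrite('pics/w2.png',p)
fit((.5125,.3655),.025,.12,.17)
go([(.5125,.3655,.142)],0)
E
```

```text
clock: 21.2
tool_pos: [0.5121, 0.3649, 0.1394]
orientation: [2.221, 2.221, -0.003]
force: [0.2, -0.7, -2.1]
finger_gap: 0.0491
finger_force: 43.6
fit scene 228 [0.5115 0.3631] 0.0009 zmin 0.1201
fit side 320 [0.5105 0.3647] 0.0021 zmin 0.1201
at [0.5127 0.365  0.1403] zdir [ 0.001 -0.001 -1.   ] yaw_y -0.0 t 21.35 gap 0.04902886576411492 F [ 0.1  0.3 -2.6]
turns [[0.0002, 0.0004, -0.0001], [0.0006, -0.0003, 0.9999]]
(0.5125, 0.3655, 0.142) [0.0025, -0.0009, -0.0086]
```

View pics/w2.png

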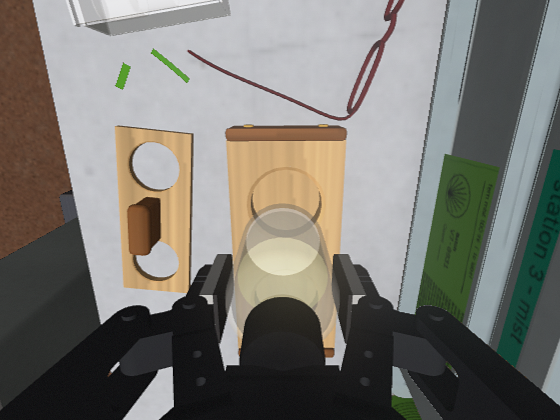

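The far well's rim is centred at about (286,200), spanning x 250–322 and y 164–236. The plate holes are at (155,166) and (156,260).

```bash
python3 - <<'E'
from h import *
import pickle;c=pickle.load(open('pics/w.pkl','rb'))
f=lambda *a:ray('wrist',*a,c)
print('rim',f(250,200,.03),f(322,200,.03),f(286,164,.03),'strip',f(227,135,.034),f(347,135,.034),'tray sides',f(231,190,.03),f(345,190,.03),'holes',f(155.5,166,.008),f(156,260,.008),'plate',f(117,126,.008),f(193,133,.008),f(124,287,.008),f(188,293,.008))
d=np.load('pics/w.npy');E=c['extrinsics'];v,uu=np.mgrid[:420,:560];P=(np.stack([(uu-c['cx'])/c['fx']*d,(v-c['cy'])/c['fy']*d,d],-1)@E[:3,:3].T+E[:3,3])
row=P[190];m=(d[190]>0)&(abs(row[:,2]-.03)<.006);print('row190 x',row[m,0].min(),row[m,0].max())
T=P[(d>0)&(abs(P[...,2]-.0315)<.005)&(P[...,1]>.36)&(abs(P[...,0]-.51)<.08)];print('tray end y',np.percentile(T[:,1],[99,99.8,100]))
W=P[(d>0)&(abs(P[...,2]-.010)<.006)&(abs(P[...,0]-.513)<.036)&(P[...,1]>.36)&(P[...,1]<.41)];print('floor',len(W),W.min(0),W.max(0))
E
```

```text
rim [0.4866 0.3685 0.03  ] [0.5462 0.3685 0.03  ] [0.5163 0.3985 0.03  ] strip [0.4711 0.4216 0.034 ] [0.5627 0.4216 0.034 ] tray sides [0.4713 0.3771 0.03  ] [0.5647 0.3771 0.03  ] holes [0.4031 0.3927 0.008 ] [0.3923 0.3017 0.008 ] plate [0.375  0.4265 0.008 ] [0.4381 0.4208 0.008 ] [0.3571 0.272  0.008 ] [0.4196 0.2652 0.008 ]
row190 x 0.4695481673330663 0.6477795305145119
tray end y [0.50909816 0.5103037  0.51244364]
floor 1809 [0.4864091  0.36003354 0.00743945] [0.54640722 0.38971904 0.01580979]
```

```bash
python3 -m inch '[[[0.01,0.012,0],[0,0,0]],[[0.01,0.012,0.1],[0,0,0]],[[0.01,0.012,0.2],[0,0,0]],[[0.01,0.012,0.28],[0,0,0]],[[0.01,0.012,0.32],[0,0,0]],[[0.01,0.012,0.36],[0,0,0]],[[0.01,0.012,0.36],[0,0,0]],[[0.01,0.012,0.36],[0,0,0]]]'
python3 - <<'E'
from h import *
import cv2
p,d=r.capture("scene");q,_=r.capture("side")
a=cv2.resize(p[225:315,150:250],(400,360),interpolation=2);b=cv2.resize(q[175:235,180:270],(400,267),interpolation=2)
cv2.imwrite('pics/s5.png',cv2.hconcat([a,cv2.copyMakeBorder(b,0,93,0,0,cv2.BORDER_CONSTANT)]))
go([(.515,.367,.053)])
E
```

```text
clock: 22.15
tool_pos: [0.5155, 0.3678, 0.0688]
orientation: [2.221, 2.221, 0.001]
force: [0.5, 0.8, -2.0]
finger_gap: 0.0491
finger_force: 43.6
at [0.5156 0.3679 0.069 ] zdir [ 0.001 -0.    -1.   ] yaw_y -0.0 t 22.25 gap 0.04890842412888031 F [-0.6  0.2 -2.8]
(0.515, 0.367, 0.053) [-0.0043, -0.0031, 0.0801]
```

View pics/s5.png

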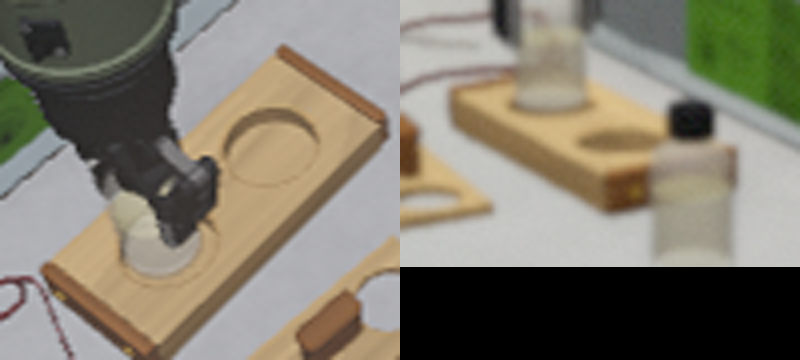

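Both views show the foot at the rim. In the scene panel it sits about 4 mm too far left of the well, with foot 122–203 against rim 119–219, so I shift 3 mm back in x and y and then lower.

```bash
python3 -m inch '[[[-0.015,-0.015,0],[0,0,0]],[[-0.015,-0.015,0],[0,0,0]],[[-0.015,-0.015,0.03],[0,0,0]],[[-0.015,-0.015,0.055],[0,0,0]],[[-0.015,-0.015,0.08],[0,0,0]],[[-0.015,-0.015,0.083],[0,0,0]],[[-0.015,-0.015,0.083],[0,0,0]]]'
python3 - <<'E'
from h import *
go([(.5125,.365,.0515)])
fit((.5125,.365),.025,.035,.06)
E
```

```text
clock: 22.95
tool_pos: [0.5122, 0.3645, 0.0514]
orientation: [2.221, 2.221, -0.001]
force: [0.2, -0.1, -1.8]
finger_gap: 0.0493
finger_force: 43.6
at [0.5122 0.3645 0.0514] zdir [ 0.    -0.001 -1.   ] yaw_y -0.0 t 22.95 gap 0.04926789909443135 F [ 0.2 -0.1 -1.8]
(0.5125, 0.365, 0.0515) [0.0023, 0.0013, -0.0007]
fit scene 72 [0.5116 0.3627] 0.0005 zmin 0.035
fit side 145 [0.5095 0.3641] 0.002 zmin 0.0351
```

```bash
python3 -m inch '[[[0,0,0.004],[0,0,0]],[[0,0,0.006],[0,0,0]],[[0,0,0.006],[0,0,0]]]' && python3 -m inch '[[[0,0,0],[0,0,0]],[[0,0,0],[0,0,0]],[[0,0,0],[0,0,0]],[[0,0,0],[0,0,0]],[[0,0,0],[0,0,0]],[[0,0,0],[0,0,0]]]' 1 && python3 -m inch '[[[0,0,-0.1],[0,0,0]],[[0,0,-0.25],[0,0,0]],[[0,0,-0.5],[0,0,0]],[[0,0,-0.75],[0,0,0]],[[0,0,-0.75],[0,0,0]],[[0,0,-0.75],[0,0,0]]]'
python3 - <<'E'
from h import *
fit((.5125,.365),.025,.035,.06)
go([(.468,.200,.2),(.468,.117,.15),(.468,.117,.042)],0)
E
```

```text
clock: 23.35
tool_pos: [0.5123, 0.3646, 0.0512]
orientation: [2.221, 2.22, 0.0]
force: [-3.5, -3.8, 13.2]
finger_gap: 0.049
finger_force: 45.3
clock: 23.95
tool_pos: [0.5123, 0.3646, 0.0505]
orientation: [2.221, 2.221, -0.0]
force: [-0.5, -0.6, -0.5]
finger_gap: 0.0854
finger_force: 0.0
clock: 24.55
tool_pos: [0.5126, 0.3647, 0.2016]
orientation: [2.221, 2.22, 0.003]
force: [-1.1, 0.4, -1.3]
finger_gap: 0.0856
finger_force: 0.0
fit scene 113 [0.5124 0.3632] 0.0006 zmin 0.0352
fit side 140 [0.5098 0.3638] 0.0012 zmin 0.035
at [0.512  0.3642 0.1996] zdir [-0.    -0.002 -1.   ] yaw_y -0.0 t 24.65 gap 0.08549319945180969 F [-0.5 -0.8 -0.1]
turns [[-0.0001, 0.0005, -0.0001], [0.0008, 0.0001, 0.9999]]
(0.468, 0.2, 0.2) [-0.8209, -0.2199, -0.0005]
(0.468, 0.117, 0.15) [-1.2355, -0.2197, 0.2501]
(0.468, 0.117, 0.042) [-1.2346, -0.2196, 0.7901]
```

```bash
python3 -m inch '[[[-0.95,-0.22,0],[0,0,0]],[[-0.95,-0.22,0],[0,0,0]],[[-0.95,-0.22,0],[0,0,0]],[[-0.95,-0.22,0],[0,0,0]],[[-0.95,-0.22,0],[0,0,0]],[[-0.95,-0.22,0],[0,0,0]],[[-0.95,-0.22,0],[0,0,0]]]'
python3 - <<'E'
from h import *
fit((.468,.117),.025,.015,.07);print(r.state()['joints'].round(2))
go([(.468,.117,.15),(.468,.117,.042)],0)
E
```

```text
clock: 25.35
tool_pos: [0.4681, 0.1755, 0.2002]
orientation: [-2.221, -2.222, 0.0]
force: [-0.2, 0.8, -0.1]
finger_gap: 0.0851
finger_force: 0.0
fit scene 255 [0.4695 0.1164] 0.0008 zmin 0.0151
fit side 395 [0.4673 0.1176] 0.0014 zmin 0.015
[ 0.17  0.48 -0.85  1.93  0.45  0.94 -0.9 ]
at [0.468  0.1759 0.2003] zdir [-0.  0. -1.] yaw_y 0.1 t 25.45 gap 0.08538105830192848 F [0.7 0.5 0.3]
turns [[-0.0, -0.0, 0.0005], [0.0, -0.0001, -0.9995]]
(0.468, 0.117, 0.15) [-0.2944, -0.0006, 0.2514]
(0.468, 0.117, 0.042) [-0.2944, -0.0005, 0.7914]
```

```bash
python3 -m inch '[[[-0.15,0,0],[0,0,0]],[[-0.293,0,0.1],[0,0,0]],[[-0.293,0,0.25],[0,0,0]],[[-0.293,0,0.4],[0,0,0]],[[-0.293,0,0.55],[0,0,0]],[[-0.293,0,0.7],[0,0,0]],[[-0.293,0,0.79],[0,0,0]],[[-0.293,0,0.79],[0,0,0]],[[-0.293,0,0.79],[0,0,0]]]' && python3 -m inch '[[[0,0,0],[0,0,0]],[[0,0,0],[0,0,0]],[[0,0,0],[0,0,0]],[[0,0,0],[0,0,0]],[[0,0,0],[0,0,0]],[[0,0,0],[0,0,0]],[[0,0,0],[0,0,0]]]' -1 40 && python3 -m inch '[[[0,0,-0.2],[0,0,0]],[[0,0,-0.4],[0,0,0]],[[0,0,-0.5],[0,0,0]],[[0,0,-0.5],[0,0,0]],[[0,0,-0.5],[0,0,0]]]'
python3 - <<'E'
from h import *
fit((.468,.117),.025,.12,.17)
go([(.5125,.2735,.142)],0)
E
```

```text
clock: 26.35
tool_pos: [0.4682, 0.1169, 0.0429]
orientation: [2.22, 2.223, -0.0]
force: [0.6, -1.1, 1.5]
finger_gap: 0.0851
finger_force: 0.0
clock: 27.05
tool_pos: [0.469, 0.116, 0.0435]
orientation: [2.221, 2.22, 0.002]
force: [-0.9, -0.4, 9.5]
finger_gap: 0.0486
finger_force: 39.7
clock: 27.55
tool_pos: [0.4682, 0.1155, 0.1426]
orientation: [2.221, 2.219, 0.0]
force: [0.1, 1.4, -3.3]
finger_gap: 0.0487
finger_force: 43.9
fit scene 277 [0.4681 0.1158] 0.001 zmin 0.12
fit side 422 [0.466  0.1171] 0.0016 zmin 0.12
at [0.4677 0.1157 0.1418] zdir [-0.001 -0.001 -1.   ] yaw_y -0.0 t 27.65 gap 0.048919819830846784 F [-0.5  1.2 -3.7]
turns [[-0.0002, 0.0003, -0.0001], [0.0005, 0.0004, 0.9999]]
(0.5125, 0.2735, 0.142) [0.7892, 0.2237, -0.0022]
```

```bash
python3 -m inch '[[[0.2,0.055,0],[0,0,0]],[[0.4,0.11,0],[0,0,0]],[[0.6,0.17,0],[0,0,0]],[[0.785,0.222,0],[0,0,0]],[[0.785,0.222,0],[0,0,0]],[[0.785,0.222,0.1],[0,0,0]],[[0.785,0.222,0.2],[0,0,0]],[[0.785,0.222,0.3],[0,0,0]],[[0.785,0.222,0.345],[0,0,0]],[[0.785,0.222,0.345],[0,0,0]],[[0.785,0.222,0.345],[0,0,0]]]'
python3 - <<'E'
from h import *
import cv2
p,d=r.capture("scene");q,_=r.capture("side")
a=cv2.resize(p[210:300,160:260],(400,360),interpolation=2);b=cv2.resize(q[175:235,180:270],(400,267),interpolation=2)
cv2.imwrite('pics/s6.png',cv2.hconcat([a,cv2.copyMakeBorder(b,0,93,0,0,cv2.BORDER_CONSTANT)]))
fit((.5125,.273),.025,.04,.1)
go([(.513,.2725,.0535)])
E
```

```text
clock: 28.75
tool_pos: [0.5127, 0.2732, 0.0738]
orientation: [2.221, 2.221, -0.0]
force: [0.3, -0.3, -1.6]
finger_gap: 0.0489
finger_force: 43.9
fit scene 236 [0.5129 0.2738] 0.0007 zmin 0.0405
fit side 397 [0.5107 0.2746] 0.0018 zmin 0.0401
at [0.513  0.2731 0.0743] zdir [ 0.002 -0.    -1.   ] yaw_y -0.0 t 28.95 gap 0.049023613519347135 F [ 0.1  0.1 -2.8]
(0.513, 0.2725, 0.0535) [-0.0028, -0.0003, 0.104]
```

View pics/s6.png

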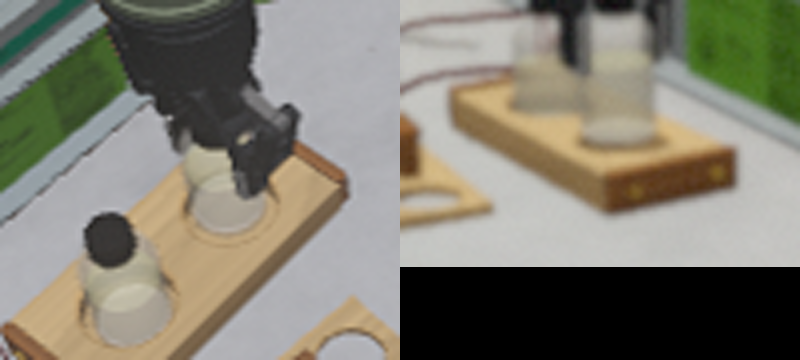

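Oil_b stands in the far well, and oil_a's foot (187–268) lies within the near rim (183–280). I lower it.

```bash
python3 -m inch '[[[-0.006,-0.005,0.02],[0,0,0]],[[-0.006,-0.005,0.05],[0,0,0]],[[-0.006,-0.005,0.08],[0,0,0]],[[-0.006,-0.005,0.1],[0,0,0]],[[-0.006,-0.005,0.108],[0,0,0]],[[-0.006,-0.005,0.108],[0,0,0]]]'
python3 - <<'E'
from h import *
fit((.5125,.273),.025,.035,.06);go([])
E
```

```text
clock: 29.55
tool_pos: [0.512, 0.2717, 0.0532]
orientation: [2.22, 2.219, 0.0]
force: [-8.1, -8.4, 31.8]
finger_gap: 0.0492
finger_force: 47.4
fit scene 81 [0.5111 0.272 ] 0.0006 zmin 0.0355
fit side 149 [0.5097 0.2734] 0.0017 zmin 0.0355
at [0.5119 0.2717 0.0532] zdir [ 0.002 -0.001 -1.   ] yaw_y -0.0 t 29.65 gap 0.048948517701526466 F [-8.4 -8.5 30. ]
```

```bash
python3 -m inch '[[[0,0,-0.004],[0,0,0]],[[0,0,-0.004],[0,0,0]]]' && python3 -m inch '[[[0,0,0],[0,0,0]],[[0,0,0],[0,0,0]],[[0,0,0],[0,0,0]],[[0,0,0],[0,0,0]],[[0,0,0],[0,0,0]],[[0,0,0],[0,0,0]]]' 1 && python3 -m inch '[[[0,0,-0.1],[0,0,0]],[[0,0,-0.25],[0,0,0]],[[0,0,-0.5],[0,0,0]],[[0,0,-0.75],[0,0,0]],[[0,0,-0.75],[0,0,0]],[[0,0,-0.75],[0,0,0]]]'
python3 - <<'E'
from h import *
fit((.5115,.273),.025,.035,.06,w=.03);fit((.5115,.364),.025,.035,.06,w=.03)
go([(.393,.31,.21)],-6)
E
```

```text
clock: 29.85
tool_pos: [0.5119, 0.2717, 0.0533]
orientation: [2.221, 2.22, 0.0]
force: [-3.5, -3.4, 14.8]
finger_gap: 0.0488
finger_force: 45.6
clock: 30.45
tool_pos: [0.5117, 0.2718, 0.0527]
orientation: [2.221, 2.221, -0.0]
force: [-0.8, -1.1, -0.2]
finger_gap: 0.0851
finger_force: 0.0
clock: 31.05
tool_pos: [0.5121, 0.2718, 0.2038]
orientation: [2.221, 2.219, 0.003]
force: [-0.6, 1.1, 0.1]
finger_gap: 0.0854
finger_force: 0.0
fit scene 112 [0.5117 0.2722] 0.0006 zmin 0.0352
fit side 146 [0.5098 0.274 ] 0.0013 zmin 0.035
fit scene 117 [0.5123 0.3632] 0.0005 zmin 0.0351
fit side 113 [0.5097 0.3653] 0.0016 zmin 0.0351
at [0.5112 0.2715 0.2017] zdir [-0.001 -0.001 -1.   ] yaw_y -0.0 t 31.25 gap 0.08538443319560653 F [-0.1 -0.2 -0.5]
turns [[-0.0003, 0.0005, 0.0333], [-0.0007, -0.0005, -0.9667]]
(0.393, 0.31, 0.21) [0.1922, -0.591, -0.0413]
```

```bash
python3 -m inch '[[[0.376,-0.587,-0.04],[0,0,0.033]],[[0.376,-0.587,-0.04],[0,0,0.033]],[[0.376,-0.587,-0.04],[0,0,0.033]],[[0.376,-0.587,-0.04],[0,0,0.033]],[[0.376,-0.587,-0.04],[0,0,0.033]],[[0.376,-0.587,-0.04],[0,0,0.033]],[[0.376,-0.587,-0.04],[0,0,0.033]]]'
python3 - <<'E'
from h import *
import cv2,pickle
go([(.3935,.347,.1),(.3935,.347,.02)],-6);print(r.state()['joints'].round(2))
c=r.calibration('wrist');p,d=r.capture('wrist')
cv2.imwrite('pics/w3.png',p)
for n,d,c in(('wrist',d,c),('scene',r.capture('scene')[1],r.calibration('scene')),('side',r.capture('side')[1],r.calibration('side'))):
    E=c['extrinsics'];v,uu=np.mgrid[:420,:560];P=(np.stack([(uu-c['cx'])/c['fx']*d,(v-c['cy'])/c['fy']*d,d],-1)[d>0]@E[:3,:3].T+E[:3,3])
    for z0,z1 in((.03,.055),(.004,.014)):
        Q=P[(P[:,2]>z0)&(P[:,2]<z1)&(P[:,0]>.34)&(P[:,0]<.445)&(P[:,1]>.25)&(P[:,1]<.44)]
        if len(Q)>10:print(n,z0,len(Q),cv2.minAreaRect(Q[:,:2].astype('f4')*1000),Q[:,2].max())
E
```

```text
clock: 31.95
tool_pos: [0.3949, 0.3464, 0.2102]
orientation: [2.335, 2.101, -0.001]
force: [0.7, -0.6, -0.4]
finger_gap: 0.0854
finger_force: 0.0
at [0.3949 0.3464 0.2102] zdir [-0.    -0.001 -1.   ] yaw_y -6.0 t 31.95 gap 0.08537514123581257 F [ 0.7 -0.6 -0.4]
turns [[0.0, 0.0004, -0.0002], [0.0006, -0.0, 0.9998]]
(0.3935, 0.347, 0.1) [0.003, -0.0075, 0.5509]
(0.3935, 0.347, 0.02) [0.0035, -0.0075, 0.9509]
[-0.22  0.5  -0.83  1.85  0.44  0.98 -1.35]
wrist 0.03 737 ((396.4224548339844, 346.017578125), (43.51871871948242, 17.487340927124023), 83.43675231933594) 0.04717925463560263
wrist 0.004 4959 ((396.2192077636719, 345.4857482910156), (155.6273956298828, 64.0986328125), 83.88951110839844) 0.012746043677726027
scene 0.03 142 ((393.88580322265625, 345.62493896484375), (45.394775390625, 19.025989532470703), 83.95226287841797) 0.04916617253394917
scene 0.004 886 ((387.6736145019531, 341.4327392578125), (166.7653350830078, 78.09024810791016), 83.7055435180664) 0.0136445326890976
side 0.03 68 ((391.2409362792969, 343.7120361328125), (19.818981170654297, 53.29951858520508), 0.8868022561073303) 0.04771378816018923
side 0.004 325 ((391.67498779296875, 346.242919921875), (167.36212158203125, 67.47686767578125), 84.24124145507812) 0.012381715857565645
```

View pics/w3.png

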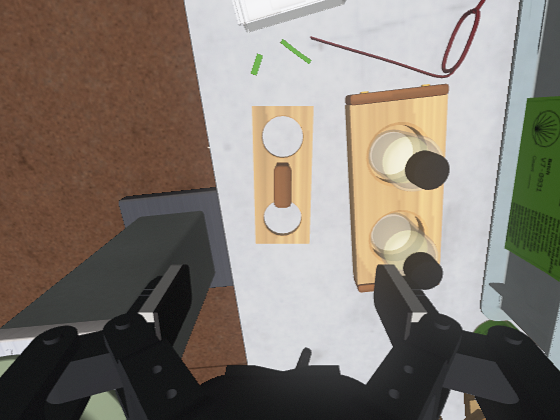

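The plate is square to the gripper (holes at (283,136) and (283,217), handle at (283,185)). Both oils stand in their wells. I go down on the handle.

```bash
python3 -m inch '[[[0,-0.005,0.2],[0,0,0]],[[0,-0.005,0.4],[0,0,0]],[[0,-0.005,0.6],[0,0,0]],[[0,-0.005,0.75],[0,0,0]],[[0,-0.005,0.87],[0,0,0]],[[0,-0.005,0.95],[0,0,0]],[[0,-0.005,0.958],[0,0,0]],[[0,-0.005,0.958],[0,0,0]]]' && python3 -m inch '[[[0,0,0],[0,0,0]],[[0,0,0],[0,0,0]],[[0,0,0],[0,0,0]],[[0,0,0],[0,0,0]],[[0,0,0],[0,0,0]],[[0,0,0],[0,0,0]],[[0,0,0],[0,0,0]],[[0,0,0],[0,0,0]],[[0,0,0],[0,0,0]],[[0,0,0],[0,0,0]]]' -1 60 && python3 -m inch '[[[0,0,-0.2],[0,0,0]],[[0,0,-0.4],[0,0,0]],[[0,0,-0.6],[0,0,0]],[[0,0,-0.8],[0,0,0]],[[0,0,-0.8],[0,0,0]],[[0,0,-0.8],[0,0,0]]]'
python3 - <<'E'
from h import *
go([(.512,.3186,.18)],0)
E
```

```text
clock: 32.9
tool_pos: [0.3935, 0.3473, 0.0195]
orientation: [2.333, 2.103, 0.0]
force: [-0.2, -0.2, -0.3]
finger_gap: 0.0853
finger_force: 0.0
clock: 33.9
tool_pos: [0.3935, 0.3471, 0.0194]
orientation: [2.333, 2.102, 0.001]
force: [-1.1, -2.2, 8.2]
finger_gap: 0.0166
finger_force: 58.6
clock: 34.5
tool_pos: [0.3936, 0.347, 0.1796]
orientation: [2.333, 2.102, 0.002]
force: [0.2, 0.1, -1.1]
finger_gap: 0.0171
finger_force: 59.5
at [0.3936 0.347  0.1796] zdir [ 0.002 -0.    -1.   ] yaw_y -6.0 t 34.5 gap 0.01706343214507101 F [ 0.2  0.1 -1.1]
turns [[0.0006, 0.0, -0.0332], [0.0001, -0.0009, 0.9668]]
(0.512, 0.3186, 0.18) [-0.0795, 0.6036, -0.0008]
```

```bash
python3 -m inch '[[[-0.02,0.15,0],[0,0,-0.01]],[[-0.04,0.3,0],[0,0,-0.02]],[[-0.06,0.45,0],[0,0,-0.033]],[[-0.076,0.603,0],[0,0,-0.033]],[[-0.076,0.603,0],[0,0,-0.033]],[[-0.076,0.603,0],[0,0,-0.033]],[[-0.076,0.603,0.1],[0,0,-0.033]],[[-0.076,0.603,0.18],[0,0,-0.033]],[[-0.076,0.603,0.18],[0,0,-0.033]],[[-0.076,0.603,0.18],[0,0,-0.033]]]'
python3 - <<'E'
from h import *
import cv2
for n in('scene','side'):
    p,d=r.capture(n);c=r.calibration(n);cv2.imwrite(f'pics/{n}9.png',p)
    E=c['extrinsics'];v,uu=np.mgrid[:420,:560];P=(np.stack([(uu-c['cx'])/c['fx']*d,(v-c['cy'])/c['fy']*d,d],-1)[d>0]@E[:3,:3].T+E[:3,3])
    Q=P[(abs(P[:,2]-.128)<.008)&(abs(P[:,0]-.512)<.06)&(abs(P[:,1]-.3186)<.1)]
    print(n,len(Q),cv2.minAreaRect(Q[:,:2].astype('f4')*1000),np.percentile(Q[:,2],[2,50,98]))
a=cv2.resize(cv2.imread('pics/scene9.png')[210:300,150:260],(440,360),interpolation=2);b=cv2.resize(cv2.imread('pics/side9.png')[150:230,180:270],(360,320),interpolation=2)
cv2.imwrite('pics/s7.png',cv2.hconcat([a,cv2.copyMakeBorder(b,0,40,0,0,cv2.BORDER_CONSTANT)]))
go([(.512,.3195,.1044)],0)
E
```

```text
clock: 35.5
tool_pos: [0.5111, 0.3198, 0.143]
orientation: [2.22, 2.222, -0.001]
force: [-0.4, 0.7, -1.7]
finger_gap: 0.0169
finger_force: 59.4
scene 958 ((509.9747009277344, 318.3630676269531), (157.97886657714844, 66.89859771728516), 89.60717010498047) [0.12257314 0.12977166 0.13320438]
side 367 ((507.4126281738281, 315.7822265625), (67.6744613647461, 159.20567321777344), 0.9086455702781677) [0.12354259 0.13066459 0.13389561]
at [0.5116 0.3199 0.1438] zdir [ 0.001 -0.    -1.   ] yaw_y 0.0 t 35.6 gap 0.01707226689206085 F [ 0.1 -0.  -0.9]
turns [[0.0004, 0.0001, 0.0001], [-0.0001, 0.0006, -0.9999]]
(0.512, 0.3195, 0.1044) [-0.002, 0.0016, 0.1969]
```

View pics/s7.png

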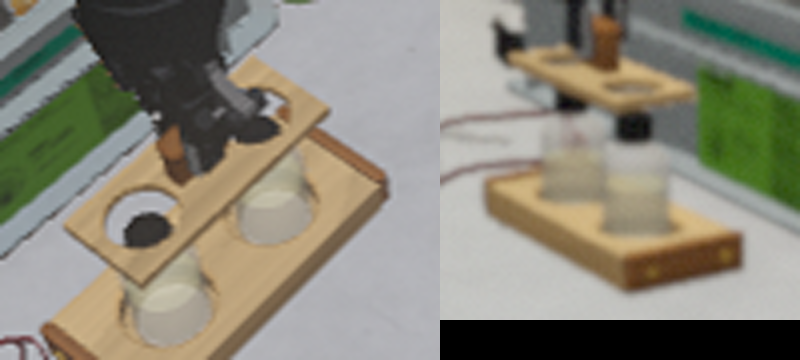

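The plate hangs level above both caps, with each cap inside its hole in projection. The fits say shift +2 mm in x and +1 mm in y, then lower gently.

```bash
python3 -m inch '[[[0.005,0.01,0],[0,0,0]],[[0.005,0.01,0.04],[0,0,0]],[[0.005,0.01,0.08],[0,0,0]],[[0.005,0.01,0.12],[0,0,0]],[[0.005,0.01,0.15],[0,0,0]],[[0.005,0.01,0.175],[0,0,0]],[[0.005,0.01,0.185],[0,0,0]],[[0.005,0.01,0.185],[0,0,0]],[[0.005,0.01,0.185],[0,0,0]]]'
python3 - <<'E'
from h import *
go([])
E
```

```text
clock: 36.5
tool_pos: [0.5137, 0.3206, 0.1064]
orientation: [2.221, 2.221, 0.0]
force: [0.1, -0.4, -1.7]
finger_gap: 0.0172
finger_force: 59.4
at [0.5137 0.3206 0.1064] zdir [ 0.001 -0.    -1.   ] yaw_y -0.0 t 36.5 gap 0.017163187516614352 F [ 0.1 -0.4 -1.7]
```

No contact so far, so the caps are through. I lower the last 2 mm.

```bash
python3 -m inch '[[[0,0,0.004],[0,0,0]],[[0,0,0.008],[0,0,0]],[[0,0,0.01],[0,0,0]],[[0,0,0.01],[0,0,0]]]'
```

```text
clock: 36.9
tool_pos: [0.5138, 0.3205, 0.1045]
orientation: [2.221, 2.22, 0.0]
force: [-0.7, -0.8, 5.1]
finger_gap: 0.0171
finger_force: 60.2
```

```bash
python3 -m inch '[[[0,0,0],[0,0,0]],[[0,0,0],[0,0,0]],[[0,0,0],[0,0,0]],[[0,0,0],[0,0,0]],[[0,0,0],[0,0,0]],[[0,0,0],[0,0,0]],[[0,0,0],[0,0,0]]]' 1 && python3 -m inch '[[[0,0,-0.1],[0,0,0]],[[0,0,-0.25],[0,0,0]],[[0,0,-0.45],[0,0,0]],[[0,0,-0.7],[0,0,0]],[[-0.3,-0.4,-0.7],[0,0,0]],[[-0.7,-0.7,-0.7],[0,0,0]],[[-0.7,-0.7,-0.7],[0,0,0]],[[-0.7,-0.7,-0.7],[0,0,0]],[[-0.7,-0.7,-0.7],[0,0,0]]]'
python3 - <<'E'
from h import *
import cv2
p,_=r.capture('scene');q,_=r.capture('side')
A=cv2.resize(p[205:305,150:250],(400,400),interpolation=2)
for n in('scene','side'):
    _,d=r.capture(n);c=r.calibration(n)
    E=c['extrinsics'];v,uu=np.mgrid[:420,:560];P=(np.stack([(uu-c['cx'])/c['fx']*d,(v-c['cy'])/c['fy']*d,d],-1)[d>0]@E[:3,:3].T+E[:3,3])
    Q=P[(P[:,2]>.087)&(P[:,2]<.1)&(abs(P[:,0]-.512)<.036)&(abs(P[:,1]-.3186)<.085)]
    k=np.linalg.lstsq(np.c_[Q[:,:2]-Q[:,:2].mean(0),np.ones(len(Q))],Q[:,2],rcond=None)[0];print(n,len(Q),'slopes deg',np.degrees(k[:2]).round(2),'z',k[2].round(4))
B=cv2.resize(q[170:290,180:300],(400,400),interpolation=2)
cv2.imwrite('pics/s8.png',cv2.hconcat([A,B]));cv2.imwrite('pics/s9.png',p)
for a in((.506,-.301),(.498,-.366),(.5166,-.2355)):fit(a,.022,.062,.09,('side',))
go([])
E
```

```text
clock: 37.6
tool_pos: [0.5137, 0.3205, 0.1041]
orientation: [2.221, 2.221, -0.0]
force: [0.7, -0.0, -1.0]
finger_gap: 0.0856
finger_force: 0.0
clock: 38.5
tool_pos: [0.3706, 0.1759, 0.2438]
orientation: [2.222, 2.215, -0.006]
force: [1.4, 0.7, -0.3]
finger_gap: 0.0853
finger_force: 0.0
scene 937 slopes deg [0.4  0.04] z 0.0918
side 315 slopes deg [1.4  0.54] z 0.0925
fit side 297 [ 0.5052 -0.3008] 0.001 zmin 0.062
fit side 335 [ 0.4977 -0.3651] 0.0008 zmin 0.062
fit side 259 [ 0.5156 -0.2351] 0.0009 zmin 0.062
at [0.3738 0.1815 0.2441] zdir [ 0.  0. -1.] yaw_y 0.1 t 38.85 gap 0.08503027047172523 F [-0.2  0.3  0.1]
```

View pics/s8.png

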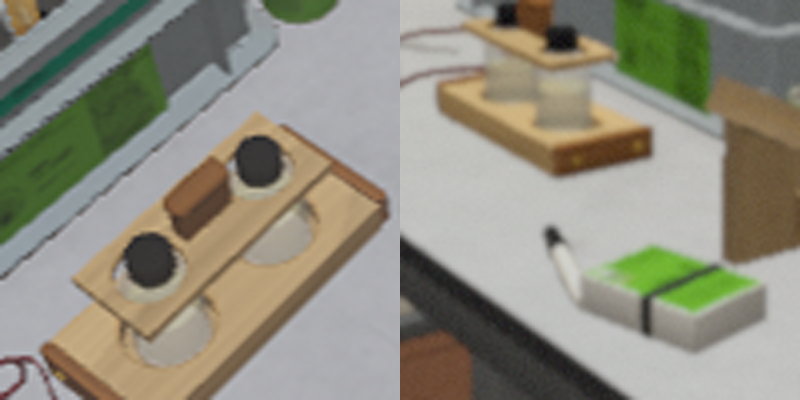

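The plate lies flat at z ≈ 0.092 with both caps through its holes (150,260) and (258,160), and all three sprays are upright in the carton. I'm handing in.

```bash
python3 -m inch '[[[0,0,0],[0,0,0]],[[0,0,0],[0,0,0]],[[0,0,0],[0,0,0]]]'; python3 -c "
from station import r
print(r.hand_in())"
```

```text
clock: 39.15
tool_pos: [0.3735, 0.1808, 0.2441]
orientation: [2.221, 2.221, -0.0]
force: [-0.7, 0.0, 0.2]
finger_gap: 0.0854
finger_force: 0.0
the job is handed in; nothing more can be done
None
```

I handed the job in at about 39 s of the 144 s allowed: both oils stand in the tray wells with the neck plate flat on their shoulders, both sprays stand in the free carton cells, and the packed bottle did not move; the hand-in returned no verdict.

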